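Close the case and hold the scanner over its label

TASK

The case of jars has been counted and needs scanning: fold its raised flap down flat so that the bar-code label on it lies level, then lift the hand scanner out of its cradle, carry it clear of the jars and bucket standing on the counter, and hold it over the middle of the label, window facing straight down about 3 cm above it, the wide side of its nose running along the length of the label so that the beam crosses all the bars. Never let the scanner touch the case, and leave the jars and the bucket standing where they are. Finish still holding the scanner there in the gripper, quite still: do not put it down or let it go.

Things in the scene. Friction and masses are not known exactly. Their poses are not given: they have to be found in the camera images.
- case: Brown corrugated shipping case full of jars, fixed on the counter: 180 mm along its x, 240 mm along its y, walls 150 mm high, board 5 mm thick. Origin: centre of its underside; x points roughly away from the robot. Its end flaps and its far long flap (+x half) are already folded flat, upper face of the far one 155 mm above the counter; the near long flap is still raised.
- flap (a joint): Angle of the raised near flap (rad): 0 = folded flat, level with the far flap (a stop), 1.57 = upright; starts at 0.7 to 1.4. A 5 mm board, 240 mm along the case's y, 89 mm from hinge to free edge. It folds down away from the robot, towards the case's +x. The crease is stiff: the flap stays wherever it is left; about 1 N on its outer face near the free edge moves it.
- flap_hinge (a point): Middle of the flap's hinge line, on the flap's inner face, along the top of the case wall nearest the robot (x = -90 mm, z = 150 mm in the case's frame). The hinge line runs along the case's y. The flap's outer face lies 5 mm outside the hinge line.
- flap_edge (a point): Middle of the flap's free edge, on its outer face, 89 mm from the hinge.
- label (a point): Centre of the white bar-code label (100 mm along the flap's length, 54 mm wide) on the flap's outer face, which faces the robot while the flap is raised and up when flat; 45 mm from the hinge, midway along. Axes turn with the flap: y along label and hinge, z out of the printed face. With the flap flat: 155 mm above the counter, z up. Paper and print stand 1 mm proud of it.
- scanner: Grey cordless pistol-shaped hand scanner, about 0.2 kg, resting nose down in its cradle. Origin: centre of its window, the underside of the nose, 10 mm above the counter at rest. z up, away from the window; handle towards -x. Nose: black rubber, 50 mm along x, 66 mm along y, z 0 to 28 mm. Handle: level, 34 mm wide, z 55 to 85 mm, back to x = -132 mm. The beam fans out along y.
- scanner_grip (a point): Where the scanner is best gripped, from above, across its y: in the middle of the head's thickness, at x = -8, y = 0, z = 66 mm from the scanner's origin. The head is 44 mm along x by 46 mm along y with flat upright sides; its top is at z = 92 mm and below z = 45 mm its cheeks flare out to the nose. The centre of mass lies some 12 mm from the head's middle towards the handle.
- cradle: Black desk cradle of the scanner, fixed. Origin: on the counter under the nose cup's centre; axes as the scanner's. Base x -157 to 48 mm, 100 mm wide, 10 mm high. Nose cup 64 x 80 mm outside, open on top, rim 36 mm high, 3 mm clearance round the nose. Fork under the handle at x = -105 mm, 50 mm wide, tines 80 mm high. The scanner lifts straight up out of it.
- jar1: Amber glass jar with a gold cap, loose, 72 mm across, 140 mm tall, 0.5 kg, standing in the row between case and cradle. Origin: centre of its underside.
- jar2: Another such jar, 72 mm across, 140 mm tall.
- jar3: Another such jar, 72 mm across, 140 mm tall.
- bucket: White lidded plastic bucket, loose, 122 mm across its lid, 118 mm tall, 0.9 kg, at the far end of the row of jars. Origin: centre of its underside.

How it is judged:
By the outcome, as a careful person would: the job done as asked, in the order asked, and still so for the second after the job is handed in, while the arm keeps its last pose, push and grip.
It also fails if it takes over 58 s, if anything falls off the work surface, if the arm or the gripper's body presses on something with over 40 N, if the wrist force passes 120 N, or if a joint passes its speed limit or range.

ROBOT

A 6-joint arm with a two-finger parallel gripper is mounted at the origin on the work surface. World frame = base frame: x ahead of the robot, y to its left, z up, the work surface at z = 0. Lengths are in m, angles in degrees, forces in N, time in s.
With the tool pointing down it reaches from about 0.3 to 0.775 m from the base axis. Payload 14.6 kg.
Tool frame: the origin (TCP) lies between the finger pads; the fingertips stand 22 mm ahead of it and the grasp point (between the pads) lies 3 mm ahead of it; z points along the fingers, y is the direction in which the jaws open and shut (so a half turn about z gives the same grasp; the last joint's range is limited). The gripper opens to 94 mm and grips with 3 to 60 N. Pads are 16 mm wide; open, the fingers measure 119 mm over their backs; the gripper's body (75 mm by 177 mm) begins 78 mm behind the grasp point.
Start: joints at [-74.404, 17.183, 87.147, -0, 75.671, -3.816], TCP at [0.183, -0.519, 0.193] pointing down, gripper open.
Joint ranges: [-173.82, 173.82], [-45.26, 126.66], [13.44, 144.39], [-59.66, 239.66], [0, 175.72], [-146.38, 146.38]. Speed limits (degrees/s): [127.2, 127.2, 147.25, 180, 180, 180].

INTERFACE

Orientations are given as [roll, pitch, yaw] about the fixed x, y, z axes, in that order (R = Rz(yaw) Ry(pitch) Rx(roll)).
In Python, from workcell import robot, read_camera, close_job gives the robot as it stands. The module is installed in compiled form; this text tells all that it offers.
- The arm moves only by the tool play_rows, never from a script. Its argument "steps" is a list of rows, each an object of numbers: "gripper": the finger opening in mm, from 0 to 94; "dx", "dy", "dz": the shift along the tool's x, y, z in units of 25 mm (1.0 is 25 mm); "roll": the turn about the tool's z in units of 6 degrees (1.0 is 6 degrees). A call has 1 to 20 rows; each row is the pose to reach, as a shift and turn from the pose measured when the call began, along the tool's axes at that moment; what a row does not reach only later rows make up. A row lasts 1/10 s, in which the tool goes at most 50 mm and 8.59 degrees, less where a joint would pass 70% of its speed; a pose out of reach is approached as far as the arm can. A call with a gripper value outside its range is refused whole. The fingers move at their own pace and stop on an object; "force" is the grip in N (left out, the last holds). Time passes only in rows, so rows that repeat a pose let the fingers close. It gives the time, the measured TCP pose, the force and the opening at its end, in the units of the state.
- robot.state(): the state, without advancing time (a new reading comes with each control period).
- read_camera(name): name is "scene" or "top"; returns a dict with "color" (480x640x3 uint8, blue, green, red), "range_z" (480x640 float32, m along the optical axis (not along the pixel's ray), 0 where there is no reading), "camera_matrix" (3x3 intrinsics, pixels), "R" (3x3) and "t" (3): a world point X has camera coordinates R X + t. Camera axes: x right, y down, z forward; pixel columns grow to the right and rows downward; lengths in m; the calibration is good to about 2 mm. A picture is of the moment at which its call begins.
- close_job(): hands the job in, once; it reports no verdict.
The state is a dict: "time": time; "joint_pos": joint angles; "qvel": joint speeds; "joint_efforts": joint torques, N m; "tool_pos": TCP position; "tool_rot": TCP orientation; "wrist_force": force on the tool from outside, world axes, zero at the start; "moment": the same for the moment, N m; "gripper_width": finger opening in m.
Only numpy, scipy, OpenCV 4.12 (cv2) and the standard library are available. Lean on these libraries where they do the work, as an engineer would, in place of code of your own. Each camera call takes 0.05 s, during which the arm holds its last target. There are 200 camera calls.

## Working session

There is one attempt and no reset: what is moved stays moved. The work goes in short steps, Python scripts to look and compute and a tool call to move; the robot and the scene stay as the last step left them, time stands still between calls to the robot, and variables do not carry over. Pictures are saved under pics/ and viewed, about 8 in all and at most 12, crops included, and the job is handed in when it is done.

Besides the shell and the picture viewer there is one more tool, called after "Emit:" as a command line: name --argument value ..., lists and objects as JSON in quotes. play_rows: Moves the arm, as the interface text tells. Its arguments: {"type":"object","properties":{"steps":{"type":"array","items":{"type":"object","properties":{"gripper":{"type":"number"},"dx":{"type":"number"},"dy":{"type":"number"},"dz":{"type":"number"},"roll":{"type":"number"}}}},"force":{"type":"number"}},"required":["steps"]}

```bash
mkdir -p pics; cat > h.py <<'E'
import numpy as np, cv2
from workcell import robot, read_camera, close_job
def cloud(c):
    z=c["range_z"]; K=c["camera_matrix"]; v,u=np.mgrid[:480,:640]
    P=np.stack([(u-K[0,2])/K[0,0]*z,(v-K[1,2])/K[1,1]*z,z],-1)
    W=(P-np.array(c["t"]).ravel())@np.array(c["R"]); W[z==0]=np.nan
    return W
def save(c,n): cv2.imwrite(f"pics/{n}.png",c["color"])
E
python3 - <<'E'
from h import *
for n in("scene","top"):
    c=read_camera(n); save(c,n+"0"); np.savez(n+"0",W=cloud(c),**c); print(n,-np.array(c["R"]).T@c["t"],np.array(c["R"]).round(2).tolist())
print(robot.state())
E
```

```text
scene [1.32783183 0.39229795 0.64286159] [[-0.47, 0.88, -0.01], [0.49, 0.25, -0.84], [-0.74, -0.39, -0.55]]
top [0.47334057 0.02265003 0.88876411] [[0.02, -1.0, 0.01], [-0.99, -0.03, -0.15], [0.16, -0.01, -0.99]]
{'time': 0.1, 'joint_pos': array([-7.44035111e+01,  1.72114694e+01,  8.71760082e+01,  1.25859578e-03,
        7.56718107e+01, -3.81557464e+00]), 'qvel': array([-0.00293436,  0.07031661, -0.05534697, -0.0523188 ,  0.07704887,
        0.06685191]), 'joint_efforts': array([ 1.47387691e-03, -5.32644582e+01, -3.53285086e+01,  7.09062768e-02,
        2.34920578e-02, -9.23024822e-05]), 'tool_pos': array([ 0.1827364 , -0.51849078,  0.19255785]), 'tool_rot': array([-1.79940924e+02, -5.16176921e-03,  1.94117488e+01]), 'wrist_force': array([ 0.1887169 , -0.547123  ,  0.25603368]), 'moment': array([ 0.00837762, -0.0264733 ,  0.00242705]), 'gripper_width': 0.09406184955369455}
```

View pics/scene0.png

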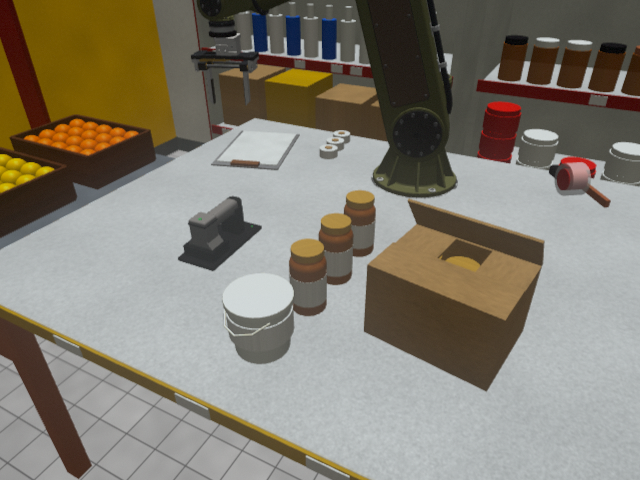

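View pics/top0.png

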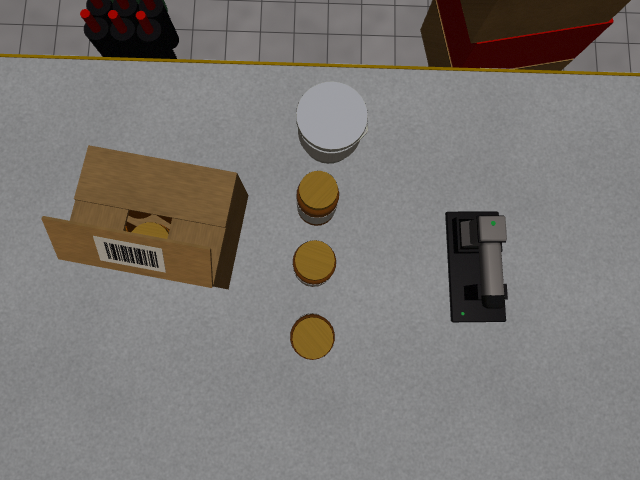

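The top view shows the case at about (150,220) with its flap raised and the label at (130,253). The jars are at (318,190), (315,262) and (312,337), the bucket at (332,117), and the scanner head at (492,228) with its handle running down to (492,298).

```bash
python3 - <<'E'
from h import *
d=np.load("top0.npz");s=np.load("scene0.npz")
T=d["W"];S=s["W"]; 
def rect(P,n):
    r=cv2.minAreaRect((P[:,:2]*1000).astype(np.float32)); print(n,len(P),np.round(r[0],1),np.round(r[1],1),round(r[2],2),"z",np.round(np.percentile(P[:,2],[2,50,98]),4))
def box(W,u0,u1,v0,v1,z0,z1):
    P=W[v0:v1,u0:u1].reshape(-1,3); return P[(P[:,2]>z0)&(P[:,2]<z1)]
rect(box(T,470,515,205,320,.075,.2),"scanner top")
rect(box(T,475,510,205,245,.092,.2),"head top")
rect(box(T,470,515,250,320,.08,.2),"handle")
rect(box(T,440,515,200,330,.006,.016),"base")
for n,(a,b) in dict(j1=(170,215),j2=(238,285),j3=(312,362)).items(): rect(box(T,285,345,a,b,.135,.16),n)
rect(box(T,285,380,75,170,.112,.13),"bucket")
rect(box(T,60,260,140,300,.150,.158),"case top far")
# far flap rect from scene
P=S.reshape(-1,3); 
m=(P[:,0]>.3)&(P[:,0]<.9)&(P[:,1]>.12)&(P[:,1]<.6)
rect(P[m&(P[:,2]>.150)&(P[:,2]<.159)],"case top scene")
# flap plane, top cam: above .165
for n,W in(("top",T),("scene",S)):
    Q=W.reshape(-1,3); Q=Q[(Q[:,0]>.3)&(Q[:,0]<.9)&(Q[:,1]>.12)&(Q[:,1]<.6)&(Q[:,2]>.17)&(Q[:,2]<.3)]
    c=Q.mean(0); w=np.linalg.svd(Q-c,full_matrices=False)[2]; print(n,len(Q),c.round(4),w[2].round(3),w[0].round(3),Q.min(0).round(3),Q.max(0).round(3))
# labels: white pixels
img=d["color"].astype(int); mm=(img.min(2)>150); mm[:225]=0; mm[280:]=0; mm[:,:90]=0; mm[:,170:]=0
L=T[mm]; print("label",len(L),L.mean(0),cv2.minAreaRect((L[:,:2]*1000).astype(np.float32)))
E
```

```text
scanner top 2406 [ 559.3 -290.9] [155.2  51.6] 2.25 z [0.0773 0.0943 0.1034]
head top 774 [ 611.8 -288.6] [48.7 46.5] 1.63 z [0.0928 0.1011 0.1042]
handle 1281 [ 530.6 -291.7] [97.6 50.5] 1.3 z [0.0807 0.0935 0.0969]
base 2725 [ 560.2 -290.8] [204.2 101.3] 1.87 z [0.0066 0.0096 0.013 ]
j1 1167 [663.    5.4] [61.4 61.1] 1.45 z [0.1369 0.1397 0.1423]
j2 1246 [550.1   8.5] [61.6 61.2] 1.53 z [0.1369 0.1396 0.1421]
j3 1334 [430.2   9.7] [61.6 61.2] 1.3 z [0.1368 0.1395 0.1421]
bucket 3867 [798.5 -14.8] [120.6 120.6] 10.58 z [0.1148 0.1178 0.1206]
case top far 9963 [611.8 268. ] [241.2 184.3] 80.79 z [0.1503 0.1545 0.1572]
case top scene 6314 [611.9 267.2] [241.7 184.2] 81.04 z [0.1501 0.1543 0.1566]
top 5307 [0.5539 0.276  0.2013] [-0.8    0.129  0.586] [-0.16  -0.987 -0.001] [0.514 0.156 0.17 ] [0.593 0.399 0.228]
scene 2524 [0.5585 0.2856 0.2013] [ 0.824 -0.131 -0.552] [0.158 0.988 0.   ] [0.517 0.156 0.17 ] [0.592 0.399 0.227]
label 0 [nan nan nan] ((0.0, 0.0), (0.0, 0.0), 0.0)<stdin>:25: RuntimeWarning: Mean of empty slice.
  ret = um.true_divide(
```

```bash
cat >> h.py <<'E'
from scipy.spatial.transform import Rotation as Ro
CC=np.array([.6115,.2677]); CY=-9.2
def case(x,y): a=np.radians(CY); return CC+np.array([[np.cos(a),-np.sin(a)],[np.sin(a),np.cos(a)]])@np.array([x,y])
def plan(poses,frm=None):  # [(x,y,z,yaw)]
    s=robot.state(); p=s["tool_pos"]; R=Ro.from_euler("xyz",s["tool_rot"],degrees=True)
    print("t",round(s["time"],2),"tcp",p.round(4),s["tool_rot"].round(2),"F",s["wrist_force"].round(2),"w",round(s["gripper_width"],4))
    for q in poses:
        d=R.inv().apply(np.array(q[:3])-p)/.025
        r=(R.inv()*Ro.from_euler("xyz",[180,0,q[3]],degrees=True)).as_rotvec(degrees=True)
        print(np.round(q,3),"-> d",d.round(2),"roll",(r[2]/6).round(2),"tilt",r[:2].round(1))
E
python3 - <<'E'
from h import *
P=[(*case(-.076,-.08),.26,CY)]
plan(P)
for th in(54,45,35,25,15,8,3,0):
    t=np.radians(th); x=-.09+.08*np.cos(t)-.005*np.sin(t)-.008; z=.15+.08*np.sin(t)+.005*np.cos(t)
    print(th,round((x+.076)/.025,2),"ztcp",round(z+.022,4),"dz from .26",round((.26-z-.022)/.025,2))
E
```

```text
t 0.1 tcp [ 0.1827 -0.5185  0.1926] [-1.7994e+02 -1.0000e-02  1.9410e+01] F [ 0.19 -0.55  0.26] w 0.0941
[ 0.524  0.201  0.26  -9.2  ] -> d [ 22.43 -22.61  -2.67] roll 4.77 tilt [-0.1  0. ]
54 0.84 ztcp 0.2397 dz from .26 0.81
45 1.24 ztcp 0.2321 dz from .26 1.12
35 1.63 ztcp 0.222 dz from .26 1.52
25 1.94 ztcp 0.2103 dz from .26 1.99
15 2.16 ztcp 0.1975 dz from .26 2.5
8 2.26 ztcp 0.1881 dz from .26 2.88
3 2.31 ztcp 0.1812 dz from .26 3.15
0 2.32 ztcp 0.177 dz from .26 3.32
```

Emit:
play_rows --steps '[{"gripper": 0, "dz": -2.7}, {"gripper": 0, "dx": 22.4, "dy": -22.6, "dz": -2.7, "roll": 4.77}, {"gripper": 0, "dx": 22.4, "dy": -22.6, "dz": -2.7, "roll": 4.77}, {"gripper": 0, "dx": 22.4, "dy": -22.6, "dz": -2.7, "roll": 4.77}, {"gripper": 0, "dx": 22.4, "dy": -22.6, "dz": -2.7, "roll": 4.77}, {"gripper": 0, "dx": 22.4, "dy": -22.6, "dz": -2.7, "roll": 4.77}, {"gripper": 0, "dx": 22.4, "dy": -22.6, "dz": -2.7, "roll": 4.77}, {"gripper": 0, "dx": 22.4, "dy": -22.6, "dz": -2.7, "roll": 4.77}, {"gripper": 0, "dx": 22.4, "dy": -22.6, "dz": -2.7, "roll": 4.77}, {"gripper": 0, "dx": 22.4, "dy": -22.6, "dz": -2.7, "roll": 4.77}, {"gripper": 0, "dx": 22.4, "dy": -22.6, "dz": -2.7, "roll": 4.77}, {"gripper": 0, "dx": 22.4, "dy": -22.6, "dz": -2.7, "roll": 4.77}, {"gripper": 0, "dx": 22.4, "dy": -22.6, "dz": -2.7, "roll": 4.77}, {"gripper": 0, "dx": 22.4, "dy": -22.6, "dz": -2.7, "roll": 4.77}, {"gripper": 0, "dx": 22.4, "dy": -22.6, "dz": -2.7, "roll": 4.77}, {"gripper": 0, "dx": 22.4, "dy": -22.6, "dz": -2.7, "roll": 4.77}, {"gripper": 0, "dx": 22.4, "dy": -22.6, "dz": -2.7, "roll": 4.77}, {"gripper": 0, "dx": 22.4, "dy": -22.6, "dz": -2.7, "roll": 4.77}, {"gripper": 0, "dx": 22.4, "dy": -22.6, "dz": -2.7, "roll": 4.77}, {"gripper": 0, "dx": 22.4, "dy": -22.6, "dz": -2.7, "roll": 4.77}]'

```text
validation failed for argument at $.st...
```

```bash
python3 - <<'E'
from h import *
plan([(*case(-.076,-.08),.26,CY)])
E
```

```text
t 0.1 tcp [ 0.1827 -0.5185  0.1926] [-1.7994e+02 -1.0000e-02  1.9410e+01] F [ 0.19 -0.55  0.26] w 0.0941
[ 0.524  0.201  0.26  -9.2  ] -> d [ 22.43 -22.61  -2.67] roll 4.77 tilt [-0.1  0. ]
```

Emit:
play_rows --steps '[{"gripper": 0, "dx": 0, "dy": 0, "dz": -2.7, "roll": 0}, {"gripper": 0, "dx": 0, "dy": 0, "dz": -2.7, "roll": 0}]' --force 20

```text
time: 0.3
tool_pos: [0.1829, -0.5192, 0.2635]
tool_rot: [179.9, 0.0, 19.4]
wrist_force: [0.3, -1.1, 0.1]
gripper_width: 0.0816
```

Emit:
play_rows --steps '[{"gripper": 0, "dx": 22.4, "dy": -22.6, "dz": 0, "roll": 4.77}, {"gripper": 0, "dx": 22.4, "dy": -22.6, "dz": 0, "roll": 4.77}, {"gripper": 0, "dx": 22.4, "dy": -22.6, "dz": 0, "roll": 4.77}, {"gripper": 0, "dx": 22.4, "dy": -22.6, "dz": 0, "roll": 4.77}, {"gripper": 0, "dx": 22.4, "dy": -22.6, "dz": 0, "roll": 4.77}, {"gripper": 0, "dx": 22.4, "dy": -22.6, "dz": 0, "roll": 4.77}, {"gripper": 0, "dx": 22.4, "dy": -22.6, "dz": 0, "roll": 4.77}, {"gripper": 0, "dx": 22.4, "dy": -22.6, "dz": 0, "roll": 4.77}, {"gripper": 0, "dx": 22.4, "dy": -22.6, "dz": 0, "roll": 4.77}, {"gripper": 0, "dx": 22.4, "dy": -22.6, "dz": 0, "roll": 4.77}]' --force 20

```text
time: 1.3
tool_pos: [0.3958, -0.0679, 0.2614]
tool_rot: [179.9, -0.1, -9.2]
wrist_force: [1.0, -1.4, -0.7]
gripper_width: 0.0023
```

```bash
python3 - <<'E'
from h import *
plan([(*case(-.076,-.08),.26,CY)])
E
```

```text
t 1.3 tcp [ 0.3958 -0.0679  0.2614] [ 1.7987e+02 -8.0000e-02 -9.2100e+00] F [ 1.02 -1.4  -0.74] w 0.0023
[ 0.524  0.201  0.26  -9.2  ] -> d [  3.33 -11.43   0.03] roll -0.0 tilt [ 0.1 -0.1]
```

Emit:
play_rows --steps '[{"gripper": 0, "dx": 3.33, "dy": -11.43, "dz": 0, "roll": 0}, {"gripper": 0, "dx": 3.33, "dy": -11.43, "dz": 0, "roll": 0}, {"gripper": 0, "dx": 3.33, "dy": -11.43, "dz": 0, "roll": 0}, {"gripper": 0, "dx": 3.33, "dy": -11.43, "dz": 0, "roll": 0}, {"gripper": 0, "dx": 3.33, "dy": -11.43, "dz": 0, "roll": 0}, {"gripper": 0, "dx": 3.33, "dy": -11.43, "dz": 0, "roll": 0}, {"gripper": 0, "dx": 3.33, "dy": -11.43, "dz": 0, "roll": 0}, {"gripper": 0, "dx": 3.33, "dy": -11.43, "dz": 0, "roll": 0}, {"gripper": 0, "dx": 3.33, "dy": -11.43, "dz": 0, "roll": 0}, {"gripper": 0, "dx": 3.33, "dy": -11.43, "dz": 0, "roll": 0}]'

```text
time: 2.3
tool_pos: [0.5236, 0.1997, 0.2614]
tool_rot: [179.9, -0.1, -9.3]
wrist_force: [0.5, 0.1, 0.1]
gripper_width: 0.0007
```

```bash
python3 - <<'E'
from h import *
plan([(*case(-.076,-.08),.26,CY)])
E
```

```text
t 2.3 tcp [0.5236 0.1997 0.2614] [ 1.7988e+02 -1.2000e-01 -9.2900e+00] F [0.49 0.11 0.11] w 0.0007
[ 0.524  0.201  0.26  -9.2  ] -> d [-0.   -0.05  0.05] roll -0.01 tilt [ 0.1 -0.1]
```

Emit:
play_rows --steps '[{"gripper": 0, "dx": 0.4, "dy": 0, "dz": 0.45, "roll": 0}, {"gripper": 0, "dx": 0.84, "dy": 0, "dz": 0.86, "roll": 0}, {"gripper": 0, "dx": 1.05, "dy": 0, "dz": 1.0, "roll": 0}, {"gripper": 0, "dx": 1.24, "dy": 0, "dz": 1.17, "roll": 0}, {"gripper": 0, "dx": 1.43, "dy": 0, "dz": 1.37, "roll": 0}, {"gripper": 0, "dx": 1.63, "dy": 0, "dz": 1.57, "roll": 0}, {"gripper": 0, "dx": 1.78, "dy": 0, "dz": 1.8, "roll": 0}, {"gripper": 0, "dx": 1.94, "dy": 0, "dz": 2.04, "roll": 0}, {"gripper": 0, "dx": 2.05, "dy": 0, "dz": 2.3, "roll": 0}, {"gripper": 0, "dx": 2.16, "dy": 0, "dz": 2.55, "roll": 0}, {"gripper": 0, "dx": 2.21, "dy": 0, "dz": 2.75, "roll": 0}, {"gripper": 0, "dx": 2.26, "dy": 0, "dz": 2.93, "roll": 0}, {"gripper": 0, "dx": 2.3, "dy": 0, "dz": 3.1, "roll": 0}, {"gripper": 0, "dx": 2.3, "dy": 0, "dz": 3.2, "roll": 0}, {"gripper": 0, "dx": 2.3, "dy": 0, "dz": 3.2, "roll": 0}]'

```text
time: 3.8
tool_pos: [0.5803, 0.1903, 0.1812]
tool_rot: [179.9, -0.1, -9.3]
wrist_force: [0.4, -0.4, -0.8]
gripper_width: 0.0005
```

Emit:
play_rows --steps '[{"gripper": 0, "dx": 0, "dy": 0, "dz": 0.1, "roll": 0}, {"gripper": 0, "dx": 0, "dy": 0, "dz": 0.17, "roll": 0}, {"gripper": 0, "dx": 0, "dy": 0, "dz": 0.17, "roll": 0}]'

```text
time: 4.1
tool_pos: [0.5802, 0.1902, 0.1767]
tool_rot: [179.9, -0.1, -9.3]
wrist_force: [-0.1, -0.6, -0.2]
gripper_width: 0.0005
```

Emit:
play_rows --steps '[{"gripper": 0, "dx": 0, "dy": 0, "dz": 0.04, "roll": 0}, {"gripper": 0, "dx": 0, "dy": 0, "dz": 0.08, "roll": 0}]'

```text
time: 4.3
tool_pos: [0.5802, 0.1902, 0.1747]
tool_rot: [179.9, -0.1, -9.3]
wrist_force: [0.8, 0.2, 0.5]
gripper_width: 0.0007
```

```bash
python3 - <<'E'
from h import *
plan([])
c=read_camera("scene"); cv2.imwrite("pics/s1.png",cv2.resize(c["color"][150:400,300:620],None,fx=2,fy=2))
S=cloud(c); np.savez("scene1",W=S,**c)
P=S.reshape(-1,3); a=np.radians(CY); q=(P[:,:2]-CC)@np.array([[np.cos(a),-np.sin(a)],[np.sin(a),np.cos(a)]])
for x0 in(-.088,-.07,-.05,-.03,-.012,.01,.04,.07):
    for y0,y1 in((-.115,-.11),(0.02,.11)):
        m=(abs(q[:,0]-x0)<.006)&(q[:,1]>y0)&(q[:,1]<y1)&(P[:,2]>.1)&(P[:,2]<.25); print(x0,y0,m.sum(),np.percentile(P[m,2],[10,50,90]).round(4) if m.sum() else "")
E
```

```text
t 4.3 tcp [0.5802 0.1902 0.1747] [ 1.7987e+02 -8.0000e-02 -9.2900e+00] F [0.82 0.24 0.45] w 0.0007
-0.088 -0.115 0 
-0.088 0.02 370 [0.1397 0.1505 0.1594]
-0.07 -0.115 2 [0.1485 0.1492 0.1499]
-0.07 0.02 444 [0.1492 0.1741 0.1849]
-0.05 -0.115 14 [0.1483 0.1503 0.2124]
-0.05 0.02 495 [0.1489 0.2035 0.2145]
-0.03 -0.115 11 [0.1484 0.1496 0.1499]
-0.03 0.02 187 [0.1484 0.1495 0.1507]
-0.012 -0.115 10 [0.1479 0.1495 0.1501]
-0.012 0.02 176 [0.1486 0.1497 0.1506]
0.01 -0.115 9 [0.154  0.1545 0.1554]
0.01 0.02 249 [0.1536 0.1546 0.1556]
0.04 -0.115 10 [0.1536 0.1545 0.1555]
0.04 0.02 254 [0.1536 0.1547 0.1556]
0.07 -0.115 10 [0.1536 0.1543 0.1555]
0.07 0.02 288 [0.1535 0.1546 0.1555]
```

View pics/s1.png

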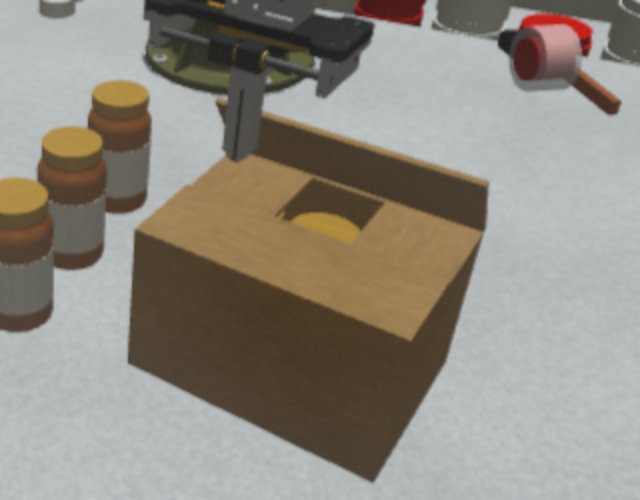

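The flap is still raised and the closed finger is behind it, on the case side. I'll compare the flap before and after, and work out where the finger really is.

```bash
python3 - <<'E'
from h import *
a=np.radians(CY); M=np.array([[np.cos(a),-np.sin(a)],[np.sin(a),np.cos(a)]])
c=read_camera("top"); save(c,"top1")
for n,P in(("scene0",np.load("scene0.npz")["W"]),("scene1",np.load("scene1.npz")["W"]),("top0",np.load("top0.npz")["W"]),("top1",cloud(c))):
    P=P.reshape(-1,3); q=np.c_[(P[:,:2]-CC)@M,P[:,2]]
    f=q[(abs(q[:,0]+.065)<.04)&(q[:,1]>-.03)&(q[:,1]<.12)&(q[:,2]>.17)&(q[:,2]<.26)]
    k=np.polyfit(f[:,2],f[:,0],1); print(n,len(f),"angle",np.degrees(np.arctan2(1,k[0])).round(1),"x at .2:",np.polyval(k,.2).round(4),"max z",np.percentile(f[:,2],99).round(4))
    g=q[(q[:,0]>-.1)&(q[:,0]<.04)&(q[:,1]>-.11)&(q[:,1]<-.05)&(q[:,2]>.156)&(q[:,2]<.26)]
    for z in(.157,.165,.175,.185,.2,.215,.235):
        h=g[abs(g[:,2]-z)<.004]; 
        if len(h): print("  z",z,len(h),"x",np.percentile(h[:,0],[1,50,99]).round(3),"y",np.percentile(h[:,1],[1,50,99]).round(3))
E
```

```text
scene0 1700 angle 56.7 x at .2: -0.0561 max z 0.226
  z 0.157 62 x [-0.087 -0.083  0.038] y [-0.109 -0.077 -0.051]
  z 0.165 60 x [-0.083 -0.08  -0.076] y [-0.109 -0.078 -0.052]
  z 0.175 65 x [-0.077 -0.073 -0.069] y [-0.109 -0.077 -0.051]
  z 0.185 62 x [-0.069 -0.066 -0.063] y [-0.109 -0.079 -0.051]
  z 0.2 67 x [-0.059 -0.055 -0.052] y [-0.109 -0.079 -0.05 ]
  z 0.215 70 x [-0.048 -0.045 -0.041] y [-0.11  -0.08  -0.051]
scene1 1703 angle 56.7 x at .2: -0.0561 max z 0.2258
  z 0.157 50 x [-0.086 -0.083  0.039] y [-0.096 -0.07  -0.051]
  z 0.165 42 x [-0.083 -0.08  -0.077] y [-0.091 -0.071 -0.05 ]
  z 0.175 44 x [-0.076 -0.073 -0.069] y [-0.087 -0.068 -0.05 ]
  z 0.185 41 x [-0.069 -0.066 -0.011] y [-0.085 -0.068 -0.052]
  z 0.2 104 x [-0.058 -0.012 -0.008] y [-0.092 -0.073 -0.051]
  z 0.215 103 x [-0.048 -0.013 -0.008] y [-0.094 -0.072 -0.051]
  z 0.235 71 x [-0.027 -0.011 -0.008] y [-0.094 -0.078 -0.068]
top0 3283 angle 54.1 x at .2: -0.0592 max z 0.2263
  z 0.157 222 x [-0.09  0.01  0.04] y [-0.109 -0.081 -0.051]
  z 0.165 159 x [-0.087 -0.083 -0.079] y [-0.11  -0.081 -0.051]
  z 0.175 159 x [-0.08  -0.076 -0.073] y [-0.109 -0.081 -0.051]
  z 0.185 171 x [-0.073 -0.069 -0.066] y [-0.109 -0.08  -0.051]
  z 0.2 169 x [-0.062 -0.059 -0.055] y [-0.109 -0.08  -0.051]
  z 0.215 189 x [-0.053 -0.049 -0.045] y [-0.109 -0.081 -0.051]
top1 664 angle 54.0 x at .2: -0.0599 max z 0.2262
  z 0.157 36 x [0.004 0.02  0.039] y [-0.102 -0.088 -0.074]
  z 0.2 2 x [-0.01  -0.009 -0.009] y [-0.094 -0.094 -0.094]
```

View pics/top1.png

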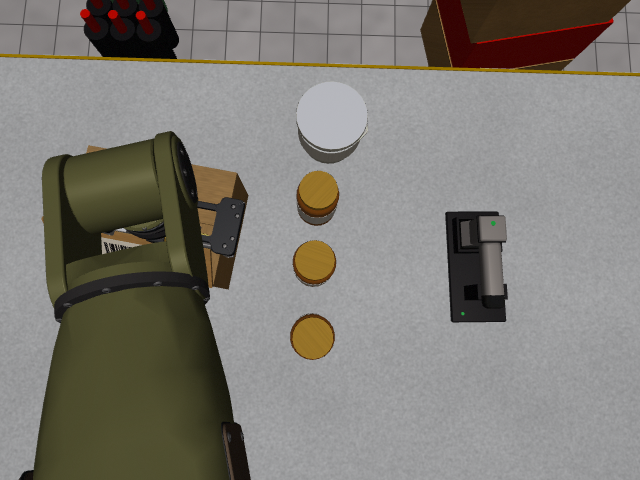

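```bash
python3 - <<'E'
from h import *
a=np.radians(CY); M=np.array([[np.cos(a),-np.sin(a)],[np.sin(a),np.cos(a)]])
W=np.load("scene1.npz")["W"]; q=np.concatenate([(W[...,:2]-CC)@M,W[...,2:]],-1)
m=(abs(q[...,0]+.01)<.015)&(abs(q[...,1]+.08)<.025)&(q[...,2]>.157)&(q[...,2]<.3)
f=q[m]; print("now tip z",np.sort(f[:,2])[:12].round(4)); v,u=np.where(m); print(u.min(),u.max(),v.min(),v.max())
for v in range(205,240,3): print(v,[tuple(q[v,u].round(3)) for u in (416,419,422)])
d=np.load("scene0.npz"); W=d["W"]
m=(abs(W[...,0]-.183)<.09)&(abs(W[...,1]+.519)<.09)&(W[...,2]>.03)&(W[...,2]<.26)
v,u=np.where(m); print("start",len(u),u.min(),u.max(),v.min(),v.max(), np.sort(W[m][:,2])[:12].round(3))
i=np.argsort(W[m][:,2])[:5]; print(W[m][i].round(3))
E
```

```text
now tip z [0.1868 0.1871 0.188  0.1891 0.1894 0.1902 0.1909 0.1911 0.1912 0.1913
 0.1917 0.192 ]
411 440 173 230
205 [(np.float64(-0.011), np.float64(-0.088), np.float64(0.235)), (np.float64(-0.011), np.float64(-0.083), np.float64(0.237)), (np.float64(-0.01), np.float64(-0.077), np.float64(0.239))]
208 [(np.float64(-0.009), np.float64(-0.087), np.float64(0.23)), (np.float64(-0.011), np.float64(-0.082), np.float64(0.231)), (np.float64(-0.009), np.float64(-0.076), np.float64(0.234))]
211 [(np.float64(-0.007), np.float64(-0.085), np.float64(0.226)), (np.float64(-0.012), np.float64(-0.082), np.float64(0.224)), (np.float64(-0.011), np.float64(-0.076), np.float64(0.227))]
214 [(np.float64(-0.01), np.float64(-0.086), np.float64(0.218)), (np.float64(-0.012), np.float64(-0.081), np.float64(0.219)), (np.float64(-0.012), np.float64(-0.076), np.float64(0.221))]
217 [(np.float64(-0.01), np.float64(-0.085), np.float64(0.212)), (np.float64(-0.012), np.float64(-0.081), np.float64(0.213)), (np.float64(-0.01), np.float64(-0.074), np.float64(0.216))]
220 [(np.float64(-0.009), np.float64(-0.084), np.flo
[... 763 characters left out ...]
-0.062), np.float64(-0.1), np.float64(0.151)), (np.float64(-0.066), np.float64(-0.095), np.float64(0.151))]
235 [(np.float64(-0.049), np.float64(-0.099), np.float64(0.151)), (np.float64(-0.053), np.float64(-0.095), np.float64(0.15)), (np.float64(-0.058), np.float64(-0.091), np.float64(0.149))]
238 [(np.float64(-0.041), np.float64(-0.095), np.float64(0.15)), (np.float64(-0.045), np.float64(-0.091), np.float64(0.149)), (np.float64(-0.047), np.float64(-0.086), np.float64(0.15))]
start 214 208 250 84 104 [0.205 0.205 0.205 0.207 0.207 0.207 0.208 0.209 0.209 0.209 0.21  0.21 ]
[[ 0.203 -0.562  0.205]
 [ 0.195 -0.565  0.205]
 [ 0.206 -0.563  0.205]
 [ 0.175 -0.472  0.207]
 [ 0.2   -0.564  0.207]]
```

```bash
python3 - <<'E'
from h import *
a=np.radians(CY); M=np.array([[np.cos(a),-np.sin(a)],[np.sin(a),np.cos(a)]])
W=np.load("scene1.npz")["W"]; q=np.concatenate([(W[...,:2]-CC)@M,W[...,2:]],-1)
for u in (380,388,396,405,418,430,445,455,465,475,482): print(u,[(v,*q[v,u].round(3).tolist()) for v in range(150,196,7)])
E
```

```text
380 [(150, 0.012, -0.153, 0.328), (157, 0.01, -0.154, 0.314), (164, 0.006, -0.155, 0.3), (171, 0.008, -0.153, 0.288), (178, -0.472, -0.428, 0.015), (185, -0.45, -0.413, 0.006), (192, -0.421, -0.395, 0.0)]
388 [(150, 0.004, -0.143, 0.327), (157, -0.017, -0.153, 0.305), (164, -0.016, -0.152, 0.293), (171, -0.499, -0.418, 0.03), (178, -0.49, -0.411, 0.014), (185, -0.446, -0.385, 0.015), (192, -0.44, -0.38, -0.003)]
396 [(150, -0.02, -0.141, 0.32), (157, 0.004, -0.127, 0.319), (164, -0.47, -0.377, 0.074), (171, 0.007, -0.123, 0.296), (178, -0.487, -0.383, 0.023), (185, -0.465, -0.37, 0.012), (192, -0.443, -0.356, 0.003)]
405 [(150, -0.036, -0.132, 0.317), (157, 0.004, -0.11, 0.323), (164, -0.488, -0.359, 0.072), (171, 0.014, -0.103, 0.304), (178, 0.015, -0.101, 0.292), (185, -0.475, -0.346, 0.015), (192, -0.443, -0.328, 0.012)]
418 [(150, -0.001, -0.091, 0.338), (157, -0.0, -0.089, 0.327), (164, -0.002, -0.089, 0.314), (171, 0.006, -0.083, 0.306), (178, 0.013, -0.079, 0.297), (185, -0.009, -0.088, 0.274), (192, -0.011, -0.087, 0.26)]
430 [(150, 0.003, -0.068, 0.345), (157, 0.004, -0.067,
[... 511 characters left out ...]
011), (185, 0.006, -0.018, 0.3), (192, -0.551, -0.224, -0.001)]
465 [(150, -1.064, -0.403, -0.086), (157, -0.808, -0.305, -0.002), (164, -0.017, -0.016, 0.328), (171, 0.005, -0.007, 0.326), (178, 0.014, -0.002, 0.32), (185, 0.013, -0.0, 0.308), (192, 0.002, -0.002, 0.291)]
475 [(150, -1.182, -0.405, -0.125), (157, -0.814, -0.275, 0.003), (164, -0.032, -0.006, 0.325), (171, -0.005, 0.005, 0.326), (178, -0.012, 0.005, 0.312), (185, -0.037, -0.001, 0.288), (192, -0.584, -0.178, -0.001)]
482 [(150, -1.14, -0.363, -0.101), (157, -1.142, -0.359, -0.13), (164, -0.035, 0.004, 0.327), (171, -0.039, 0.005, 0.314), (178, -0.682, -0.197, -0.0), (185, -0.635, -0.179, 0.001), (192, -0.592, -0.161, 0.001)]
```

The whole gripper sits about 33 mm higher than the reported TCP implies: the measured tip is at TCP z + 11 mm. The finger therefore passed over the flap edge without touching it. I'll lift, back off and repeat the sweep with that offset.

Emit:
play_rows --steps '[{"gripper": 0, "dx": 0, "dy": 0, "dz": -2, "roll": 0}, {"gripper": 0, "dx": 0, "dy": 0, "dz": -3, "roll": 0}, {"gripper": 0, "dx": 0, "dy": 0, "dz": -3, "roll": 0}, {"gripper": 0, "dx": -1.6, "dy": 0, "dz": -3, "roll": 0}, {"gripper": 0, "dx": -2.6, "dy": 0, "dz": -2.8, "roll": 0}, {"gripper": 0, "dx": -2.6, "dy": 0, "dz": -2, "roll": 0}, {"gripper": 0, "dx": -2.2, "dy": 0, "dz": -1.6, "roll": 0}, {"gripper": 0, "dx": -1.7, "dy": 0, "dz": -1.35, "roll": 0}, {"gripper": 0, "dx": -1.46, "dy": 0, "dz": -1.28, "roll": 0}, {"gripper": 0, "dx": -1.25, "dy": 0, "dz": -1.13, "roll": 0}, {"gripper": 0, "dx": -1.06, "dy": 0, "dz": -0.98, "roll": 0}, {"gripper": 0, "dx": -0.86, "dy": 0, "dz": -0.78, "roll": 0}, {"gripper": 0, "dx": -0.67, "dy": 0, "dz": -0.57, "roll": 0}, {"gripper": 0, "dx": -0.5, "dy": 0, "dz": -0.34, "roll": 0}, {"gripper": 0, "dx": -0.36, "dy": 0, "dz": -0.1, "roll": 0}, {"gripper": 0, "dx": -0.24, "dy": 0, "dz": 0.15, "roll": 0}, {"gripper": 0, "dx": -0.14, "dy": 0, "dz": 0.41, "roll": 0}, {"gripper": 0, "dx": -0.08, "dy": 0, "dz": 0.6, "roll": 0}, {"gripper": 0, "dx": -0.04, "dy": 0, "dz": 0.78, "roll": 0}, {"gripper": 0, "dx": -0.04, "dy": 0, "dz": 0.85, "roll": 0}]'

```text
time: 6.4
tool_pos: [0.5791, 0.1903, 0.1528]
tool_rot: [179.8, -0.0, -9.3]
wrist_force: [-0.0, -0.4, 0.2]
gripper_width: 0.0002
```

Emit:
play_rows --steps '[{"gripper": 0, "dx": 0, "dy": 0, "dz": 0.12, "roll": 0}, {"gripper": 0, "dx": 0, "dy": 0, "dz": 0.22, "roll": 0}, {"gripper": 0, "dx": 0, "dy": 0, "dz": 0.28, "roll": 0}]'

```text
time: 6.7
tool_pos: [0.579, 0.1903, 0.1456]
tool_rot: [179.8, -0.0, -9.3]
wrist_force: [1.0, -0.1, 0.2]
gripper_width: 0.0005
```

```bash
cat >> h.py <<'E'
def flap(W):
    a=np.radians(CY); M=np.array([[np.cos(a),-np.sin(a)],[np.sin(a),np.cos(a)]])
    P=W.reshape(-1,3); q=np.c_[(P[:,:2]-CC)@M,P[:,2]]
    for x0 in(-.085,-.065,-.045,-.025,-.008,.01,.03,.07):
        m=(abs(q[:,0]-x0)<.006)&(q[:,1]>.0)&(q[:,1]<.11)&(q[:,2]>.14)&(q[:,2]<.25); print(x0,m.sum(),np.percentile(q[m,2],[10,50,90]).round(4) if m.sum() else "")
    return q
E
python3 - <<'E'
from h import *
c=read_camera("scene"); cv2.imwrite("pics/s2.png",cv2.resize(c["color"][150:400,300:620],None,fx=2,fy=2))
flap(cloud(c)); plan([])
E
```

```text
-0.085 213 [0.1537 0.1548 0.1558]
-0.065 234 [0.1547 0.1558 0.1569]
-0.045 233 [0.1553 0.1565 0.1577]
-0.025 254 [0.1561 0.1573 0.1584]
-0.008 323 [0.1549 0.1574 0.1586]
0.01 302 [0.1534 0.1545 0.1557]
0.03 308 [0.1536 0.1546 0.1557]
0.07 360 [0.1536 0.1546 0.1559]
t 6.75 tcp [0.579  0.1903 0.1454] [ 1.7984e+02 -3.0000e-02 -9.2800e+00] F [ 0.84 -0.46  0.39] w 0.0009
```

Emit:
play_rows --steps '[{"gripper": 0, "dx": 0, "dy": 0, "dz": 0.06, "roll": 0}, {"gripper": 0, "dx": 0, "dy": 0, "dz": 0.1, "roll": 0}, {"gripper": 0, "dx": 0, "dy": 0, "dz": 0.12, "roll": 0}, {"gripper": 0, "dx": 0, "dy": 0, "dz": 0.12, "roll": 0}]'

```text
time: 7.15
tool_pos: [0.579, 0.1903, 0.1428]
tool_rot: [179.9, -0.0, -9.3]
wrist_force: [-1.1, -0.2, 4.2]
gripper_width: 0.0007
```

```bash
python3 - <<'E'
from h import *
plan([(.608,-.289,.22,1.9)])
E
```

```text
t 7.15 tcp [0.579  0.1903 0.1428] [ 1.7985e+02 -4.0000e-02 -9.2800e+00] F [-1.11 -0.16  4.24] w 0.0007
[ 0.608 -0.289  0.22   1.9  ] -> d [ 4.24 18.74 -3.04] roll -1.86 tilt [ 0.2 -0. ]
```

Emit:
play_rows --steps '[{"gripper": 0, "dx": 0, "dy": 0, "dz": -2, "roll": 0}, {"gripper": 0, "dx": 0, "dy": 0, "dz": -3.5, "roll": 0}, {"gripper": 0, "dx": 0, "dy": 0, "dz": -3.5, "roll": 0}, {"gripper": 94, "dx": 4.24, "dy": 18.74, "dz": -3.3, "roll": -1.86}, {"gripper": 94, "dx": 4.24, "dy": 18.74, "dz": -3.3, "roll": -1.86}, {"gripper": 94, "dx": 4.24, "dy": 18.74, "dz": -3.3, "roll": -1.86}, {"gripper": 94, "dx": 4.24, "dy": 18.74, "dz": -3.3, "roll": -1.86}, {"gripper": 94, "dx": 4.24, "dy": 18.74, "dz": -3.3, "roll": -1.86}, {"gripper": 94, "dx": 4.24, "dy": 18.74, "dz": -3.1, "roll": -1.86}, {"gripper": 94, "dx": 4.24, "dy": 18.74, "dz": -3.04, "roll": -1.86}, {"gripper": 94, "dx": 4.24, "dy": 18.74, "dz": -3.04, "roll": -1.86}, {"gripper": 94, "dx": 4.24, "dy": 18.74, "dz": -3.04, "roll": -1.86}, {"gripper": 94, "dx": 4.24, "dy": 18.74, "dz": -3.04, "roll": -1.86}, {"gripper": 94, "dx": 4.24, "dy": 18.74, "dz": -3.04, "roll": -1.86}, {"gripper": 94, "dx": 4.24, "dy": 18.74, "dz": -3.04, "roll": -1.86}, {"gripper": 94, "dx": 4.24, "dy": 18.74, "dz": -3.04, "roll": -1.86}]'

```text
time: 8.75
tool_pos: [0.6082, -0.2879, 0.2198]
tool_rot: [179.9, 0.0, 1.9]
wrist_force: [0.6, 0.4, -0.1]
gripper_width: 0.0938
```

```bash
python3 - <<'E'
from h import *
plan([(.608,-.289,.22,1.9)])
c=read_camera("scene"); save(c,"s3"); W=cloud(c); flap(W)
t=read_camera("top"); T=cloud(t); q=flap(T)
np.savez("scene3",W=W,**c)
a=np.radians(1.9); M=np.array([[np.cos(a),-np.sin(a)],[np.sin(a),np.cos(a)]])
P=W.reshape(-1,3); s=np.c_[(P[:,:2]-[.6147,-.2889])@M,P[:,2]]
s=s[(abs(s[:,0]+.05)<.12)&(abs(s[:,1])<.06)]
h=s[(s[:,2]>.097)&(s[:,2]<.106)]; print("head top x,y",np.percentile(h[:,0],[1,5,95,99]).round(4),np.percentile(h[:,1],[1,5,95,99]).round(4),len(h))
h=s[(s[:,2]>.058)&(s[:,2]<.09)&(s[:,0]>-.04)]; print("head side",np.percentile(h[:,0],[1,5,50,95,99]).round(4),np.percentile(h[:,1],[1,5,50,95,99]).round(4))
h=s[(s[:,2]>.08)&(s[:,2]<.097)&(s[:,0]<-.04)]; print("handle",np.percentile(h[:,0],[1,99]).round(4),np.percentile(h[:,1],[1,50,99]).round(4))
h=s[(s[:,2]>.033)&(s[:,2]<.038)]; print("cup rim",np.percentile(h[:,0],[1,99]).round(4),np.percentile(h[:,1],[1,99]).round(4))
# label in top image
L=(t["color"].min(2)>140)&(abs(T[...,0]-.567)<.05)&(abs(T[...,1]-.275)<.08)&(T[...,2]>.14)
print("label",L.sum(),T[L].mean(0).round(4),cv2.minAreaRect((T[L][:,:2]*1000).astype(np.float32)))
# fingertips
f=P[(abs(P[:,0]-.608)<.06)&(abs(P[:,1]+.289)<.07)&(P[:,2]>.15)&(P[:,2]<.30)]; print("tip",np.sort(f[:,2])[:6].round(4),"xrange low",f[f[:,2]<.25][:,0].min().round(4),f[f[:,2]<.25][:,0].max().round(4),"y",f[f[:,2]<.25][:,1].min().round(4),f[f[:,2]<.25][:,1].max().round(4))
E
```

```text
t 8.75 tcp [ 0.6082 -0.2879  0.2198] [1.7987e+02 1.0000e-02 1.9400e+00] F [ 0.64  0.45 -0.11] w 0.0938
[ 0.608 -0.289  0.22   1.9  ] -> d [-0.01  0.04 -0.01] roll 0.01 tilt [0.1 0. ]
-0.085 215 [0.1534 0.1545 0.1555]
-0.065 253 [0.1539 0.155  0.1561]
-0.045 261 [0.1537 0.1548 0.1562]
-0.025 276 [0.1537 0.155  0.1561]
-0.008 290 [0.1533 0.1545 0.1557]
0.01 293 [0.1536 0.1546 0.1558]
0.03 317 [0.1537 0.1546 0.1557]
0.07 349 [0.1534 0.1547 0.1557]
-0.085 425 [0.1529 0.1547 0.1564]
-0.065 559 [0.1534 0.1548 0.1566]
-0.045 554 [0.1534 0.1551 0.1566]
-0.025 544 [0.1534 0.155  0.1568]
-0.008 544 [0.153  0.1547 0.1563]
0.01 531 [0.1532 0.1547 0.1561]
0.03 527 [0.1531 0.1547 0.1563]
0.07 513 [0.1533 0.1549 0.1564]
head top x,y [-0.0206 -0.018   0.0201  0.0215] [-0.0208 -0.0185  0.0222  0.0247] 226
head side [-0.0383 -0.0336  0.0183  0.0224  0.0233] [-0.0201 -0.0168  0.0179  0.0242  0.0255]
handle [-0.1289 -0.0415] [-0.0151  0.0102  0.0243]
cup rim [-0.1108  0.0329] [-0.0405  0.0416]
label 1151 [0.5691 0.2762 0.1552] ((569.2352294921875, 274.79156494140625), (99.35574340820312, 52.941734313964844), 80.6144027709961)
tip [0.2319 0.232  0.2329 0.2335 0.2335 0.2336] xrange low 0.5966 0.6215 y -0.3458 -0.2272
```

View pics/s3.png

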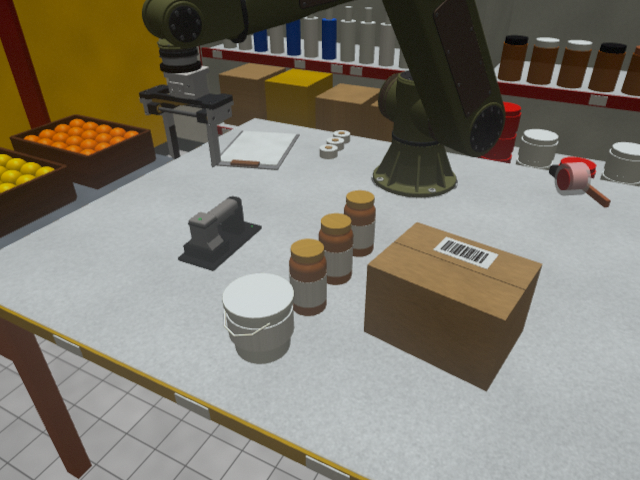

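The flap is flat: every sampled column reads 0.155, and the label is at (469,252). The scanner head is centred under the open fingers, so I'll descend and grip it.

Emit:
play_rows --steps '[{"gripper": 94, "dx": -0.05, "dy": 0, "dz": 1.5, "roll": 0}, {"gripper": 94, "dx": -0.05, "dy": 0, "dz": 3, "roll": 0}, {"gripper": 94, "dx": -0.05, "dy": 0, "dz": 4, "roll": 0}, {"gripper": 94, "dx": -0.05, "dy": 0, "dz": 5, "roll": 0}, {"gripper": 94, "dx": -0.05, "dy": 0, "dz": 5.8, "roll": 0}, {"gripper": 94, "dx": -0.05, "dy": 0, "dz": 6.4, "roll": 0}, {"gripper": 94, "dx": -0.05, "dy": 0, "dz": 6.9, "roll": 0}, {"gripper": 94, "dx": -0.05, "dy": 0, "dz": 6.9, "roll": 0}, {"gripper": 94, "dx": -0.05, "dy": 0, "dz": 6.9, "roll": 0}]'

```text
time: 9.75
tool_pos: [0.6075, -0.2883, 0.0485]
tool_rot: [179.8, -0.1, 2.0]
wrist_force: [0.1, -0.7, 0.3]
gripper_width: 0.0939
```

Emit:
play_rows --steps '[{"gripper": 60, "dx": 0, "dy": 0, "dz": 0.05, "roll": 0}, {"gripper": 50, "dx": 0, "dy": 0, "dz": 0.05, "roll": 0}, {"gripper": 45, "dx": 0, "dy": 0, "dz": 0.05, "roll": 0}, {"gripper": 30, "dx": 0, "dy": 0, "dz": 0.05, "roll": 0}, {"gripper": 30, "dx": 0, "dy": 0, "dz": 0.05, "roll": 0}, {"gripper": 30, "dx": 0, "dy": 0, "dz": 0.05, "roll": 0}, {"gripper": 30, "dx": 0, "dy": 0, "dz": 0.05, "roll": 0}, {"gripper": 30, "dx": 0, "dy": 0, "dz": 0.05, "roll": 0}]' --force 30

```text
time: 10.55
tool_pos: [0.6076, -0.2883, 0.0473]
tool_rot: [179.8, -0.1, 2.0]
wrist_force: [0.6, -0.4, 0.1]
gripper_width: 0.0459
```

Emit:
play_rows --steps '[{"gripper": 30, "dx": 0, "dy": 0, "dz": -0.3, "roll": 0}, {"gripper": 30, "dx": 0, "dy": 0, "dz": -0.8, "roll": 0}, {"gripper": 30, "dx": 0, "dy": 0, "dz": -1.4, "roll": 0}, {"gripper": 30, "dx": 0, "dy": 0, "dz": -2, "roll": 0}, {"gripper": 30, "dx": 0, "dy": 0, "dz": -2.6, "roll": 0}, {"gripper": 30, "dx": 0, "dy": 0, "dz": -3.2, "roll": 0}, {"gripper": 30, "dx": 0, "dy": 0, "dz": -4, "roll": 0}, {"gripper": 30, "dx": 0, "dy": 0, "dz": -4.8, "roll": 0}, {"gripper": 30, "dx": 0, "dy": 0, "dz": -5.6, "roll": 0}, {"gripper": 30, "dx": 0, "dy": 0, "dz": -6.4, "roll": 0}, {"gripper": 30, "dx": 0, "dy": 0, "dz": -7.1, "roll": 0}, {"gripper": 30, "dx": 0, "dy": 0, "dz": -7.7, "roll": 0}, {"gripper": 30, "dx": 0, "dy": 0, "dz": -8.2, "roll": 0}, {"gripper": 30, "dx": 0, "dy": 0, "dz": -8.4, "roll": 0}, {"gripper": 30, "dx": 0, "dy": 0, "dz": -8.4, "roll": 0}, {"gripper": 30, "dx": 0, "dy": 0, "dz": -8.4, "roll": 0}]'

```text
time: 12.15
tool_pos: [0.6071, -0.2875, 0.2565]
tool_rot: [179.9, -0.0, 2.0]
wrist_force: [0.3, 0.1, -3.3]
gripper_width: 0.0458
```

```bash
python3 - <<'E'
from h import *
c=read_camera("scene"); cv2.imwrite("pics/s4.png",cv2.resize(c["color"][20:260,80:330],None,fx=2.4,fy=2.4)); np.savez("scene4",W=cloud(c),**c)
a=np.radians(CY); L=np.array([.5682,.2748]); g=L+np.array([-.008*np.cos(a),-.008*np.sin(a)])
plan([(.60,0,.257,-4),(*g,.257,CY),(*g,.2233,CY)])
E
```

```text
t 12.2 tcp [ 0.607  -0.2875  0.2564] [179.86   0.     1.97] F [-0.01  0.59 -2.49] w 0.0456
[ 0.6    0.     0.257 -4.   ] -> d [  0.11 -11.5   -0.05] roll 1.0 tilt [ 0.1 -0. ]
[ 0.56   0.276  0.257 -9.2  ] -> d [ -1.09 -22.6   -0.08] roll 1.86 tilt [ 0.1 -0. ]
[ 0.56   0.276  0.223 -9.2  ] -> d [ -1.09 -22.6    1.27] roll 1.86 tilt [ 0.1 -0. ]
```

View pics/s4.png

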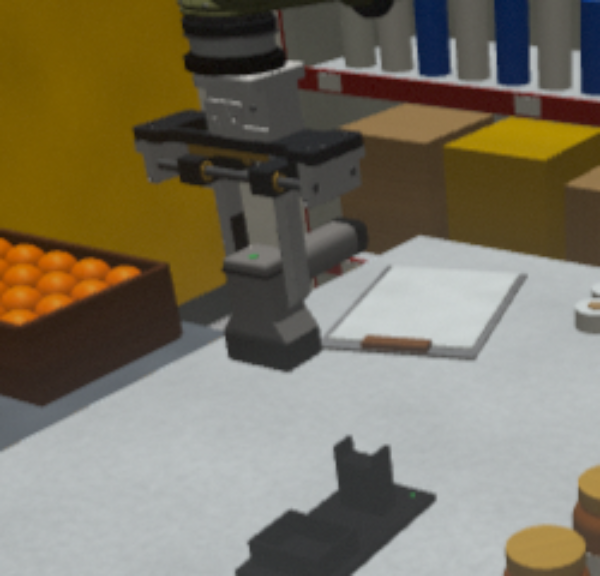

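The scanner is held level with its nose down at about (275,345) in the crop, and the cradle below it is empty. I'll carry it across with smooth acceleration, well above the jars.

Emit:
play_rows --steps '[{"gripper": 30, "dx": 0, "dy": -0.4, "dz": -0.05, "roll": 0}, {"gripper": 30, "dx": 0, "dy": -1.2, "dz": -0.05, "roll": 0.1}, {"gripper": 30, "dx": 0, "dy": -2.3, "dz": -0.05, "roll": 0.2}, {"gripper": 30, "dx": 0, "dy": -3.6, "dz": -0.05, "roll": 0.3}, {"gripper": 30, "dx": -0.1, "dy": -5, "dz": -0.05, "roll": 0.4}, {"gripper": 30, "dx": -0.2, "dy": -6.4, "dz": -0.05, "roll": 0.5}, {"gripper": 30, "dx": -0.3, "dy": -7.8, "dz": -0.05, "roll": 0.6}, {"gripper": 30, "dx": -0.35, "dy": -9.2, "dz": -0.05, "roll": 0.75}, {"gripper": 30, "dx": -0.4, "dy": -10.6, "dz": -0.05, "roll": 0.9}, {"gripper": 30, "dx": -0.5, "dy": -12, "dz": -0.05, "roll": 1.0}, {"gripper": 30, "dx": -0.6, "dy": -13.4, "dz": -0.05, "roll": 1.1}, {"gripper": 30, "dx": -0.7, "dy": -14.8, "dz": -0.05, "roll": 1.2}, {"gripper": 30, "dx": -0.75, "dy": -16.2, "dz": -0.05, "roll": 1.3}, {"gripper": 30, "dx": -0.8, "dy": -17.6, "dz": -0.05, "roll": 1.45}, {"gripper": 30, "dx": -0.9, "dy": -19, "dz": -0.05, "roll": 1.6}, {"gripper": 30, "dx": -1.0, "dy": -20.3, "dz": -0.05, "roll": 1.7}, {"gripper": 30, "dx": -1.05, "dy": -21.3, "dz": -0.05, "roll": 1.8}, {"gripper": 30, "dx": -1.09, "dy": -22, "dz": -0.05, "roll": 1.86}, {"gripper": 30, "dx": -1.09, "dy": -22.4, "dz": -0.05, "roll": 1.86}, {"gripper": 30, "dx": -1.09, "dy": -22.6, "dz": -0.05, "roll": 1.86}]'

```text
time: 14.2
tool_pos: [0.5599, 0.277, 0.2559]
tool_rot: [179.8, -0.0, -9.1]
wrist_force: [0.3, -0.7, -2.0]
gripper_width: 0.0456
```

Emit:
play_rows --steps '[{"gripper": 30, "dx": 0, "dy": 0, "dz": 0, "roll": 0}, {"gripper": 30, "dx": 0, "dy": 0, "dz": 0, "roll": 0}]'

```text
time: 14.4
tool_pos: [0.56, 0.2764, 0.2559]
tool_rot: [179.8, 0.0, -9.2]
wrist_force: [0.4, 0.3, -2.5]
gripper_width: 0.0458
```

```bash
python3 - <<'E'
from h import *
a=np.radians(CY); L=np.array([.5682,.2748]); g=L+np.array([-.008*np.cos(a),-.008*np.sin(a)])
plan([(*g,.2233,CY)])
c=read_camera("scene"); cv2.imwrite("pics/s5.png",cv2.resize(c["color"][80:330,330:580],None,fx=2.4,fy=2.4)); W=cloud(c); np.savez("scene5",W=W,**c)
R=np.array([[np.cos(a),-np.sin(a)],[np.sin(a),np.cos(a)]])
P=W.reshape(-1,3); s=np.c_[(P[:,:2]-L)@R,P[:,2]]; s=s[(abs(s[:,0])<.2)&(abs(s[:,1])<.06)]
n=s[(s[:,2]>.2)&(s[:,2]<.24)&(abs(s[:,0])<.05)&(abs(s[:,1])<.05)]
print("nose z min",np.sort(n[:,2])[:8].round(4))
f=n[(n[:,0]>.018)&(n[:,0]<.032)]; print("front face",len(f),"x",np.percentile(f[:,0],[5,50,95]).round(4),"y",np.percentile(f[:,1],[1,3,97,99]).round(4)); print("yaw fit",np.degrees(np.arctan(np.polyfit(f[:,1],f[:,0],1)[0])).round(2), "pitch",np.degrees(np.arctan(np.polyfit(f[:,2],f[:,0],1)[0])).round(2))
h=s[(s[:,2]>.2)&(s[:,2]<.36)&(s[:,0]<-.045)]; print("handle",len(h))
E
```

```text
t 14.4 tcp [0.56   0.2764 0.2559] [179.84   0.    -9.15] F [ 0.43  0.27 -2.46] w 0.0458
[ 0.56   0.276  0.223 -9.2  ] -> d [0.01 0.01 1.3 ] roll 0.01 tilt [0.2 0. ]
nose z min [0.2185 0.2186 0.219  0.219  0.2194 0.2195 0.2196 0.22  ]
front face 403 x [0.0197 0.0217 0.0238] y [-0.0309 -0.029   0.031   0.032 ]
yaw fit -0.39 pitch 1.15
handle 234
```

View pics/s5.png

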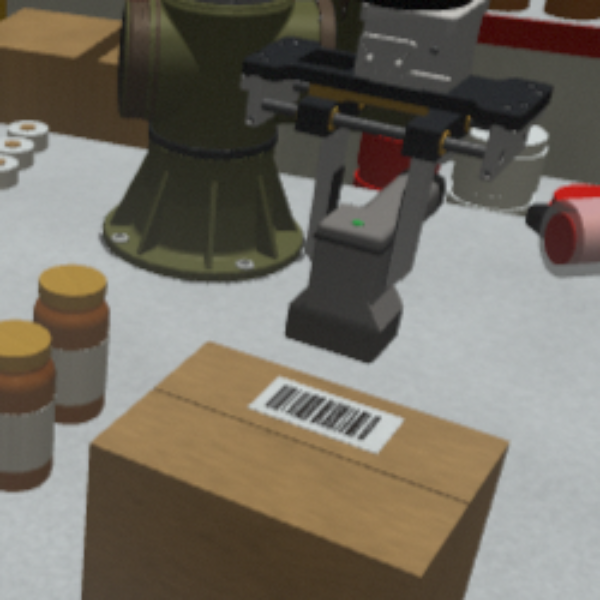

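```bash
python3 - <<'E'
from h import *
d=np.load("scene5.npz"); W=d["W"]; im=d["color"]
a=np.radians(CY); L=np.array([.5682,.2748]); R=np.array([[np.cos(a),-np.sin(a)],[np.sin(a),np.cos(a)]])
q=np.concatenate([(W[...,:2]-L)@R,W[...,2:]],-1)
for n,src in(("s5",d),("s3",np.load("scene3.npz"))):
    Wq=src["W"]; qq=np.concatenate([(Wq[...,:2]-L)@R,Wq[...,2:]],-1); I=src["color"]
    m=(abs(qq[...,0])<.06)&(abs(qq[...,1])<.08)&(abs(qq[...,2]-.155)<.006)&(I.min(2)>120)
    print(n,"label (case axes, rel L)",cv2.minAreaRect((qq[m][:,:2]*1000).astype(np.float32)))
m=(abs(q[...,0])<.05)&(abs(q[...,1])<.05)&(q[...,2]>.21)&(q[...,2]<.30)
f=q[m]
for z in np.arange(.22,.296,.006):
    b=f[abs(f[:,2]-z)<.003]; 
    fr=b[(b[:,0]>np.percentile(b[:,0],60)-.003)]; print(z.round(3),len(b),"x",np.percentile(b[:,0],[50,90,98]).round(4),"y",np.percentile(b[:,1],[1,50,99]).round(4))
E
```

```text
s5 label (case axes, rel L) ((-9.866230010986328, -0.9358062744140625), (157.60838317871094, 78.59827423095703), 89.4240493774414)
s3 label (case axes, rel L) ((-9.012580871582031, -0.6378631591796875), (78.83931732177734, 158.25697326660156), 0.017440173774957657)
0.22 62 x [0.021  0.0223 0.0229] y [-0.0303  0.001   0.0326]
0.226 146 x [0.0215 0.0235 0.0244] y [-0.0309  0.0077  0.0331]
0.232 145 x [0.0214 0.0235 0.0244] y [-0.0305  0.0099  0.0333]
0.238 157 x [0.0214 0.0232 0.0238] y [-0.0307  0.0074  0.0331]
0.244 195 x [0.0196 0.0224 0.0235] y [-0.0312  0.0081  0.0329]
0.25 168 x [0.0181 0.0198 0.0206] y [-0.0295  0.0161  0.032 ]
0.256 160 x [0.0178 0.02   0.0206] y [-0.0248  0.0138  0.0272]
0.262 115 x [0.0185 0.0202 0.0213] y [-0.0221  0.006   0.0237]
0.268 105 x [0.0182 0.0199 0.0206] y [-0.0211  0.0048  0.0253]
0.274 130 x [0.0176 0.0202 0.021 ] y [-0.0311  0.0091  0.0327]
0.28 147 x [0.0175 0.0196 0.0208] y [-0.0339  0.0072  0.0351]
0.286 156 x [0.0176 0.0199 0.0206] y [-0.034   0.0103  0.0351]
0.292 154 x [0.0177 0.0196 0.0207] y [-0.0344  0.0111  0.035 ]
```

```bash
python3 - <<'E'
from h import *
a=np.radians(CY); L=np.array([.5682,.2748]); R=np.array([[np.cos(a),-np.sin(a)],[np.sin(a),np.cos(a)]])
for n in("scene3","scene5"):
    d=np.load(n+".npz"); W=d["W"]; I=d["color"].astype(int)
    q=np.concatenate([(W[...,:2]-L)@R,W[...,2:]],-1)
    m=(abs(q[...,0])<.04)&(abs(q[...,1])<.07)&(abs(q[...,2]-.155)<.006)&(I.min(2)>150)&(I.max(2)-I.min(2)<35)
    print(n,m.sum(),cv2.minAreaRect((q[m][:,:2]*1000).astype(np.float32)))
    e=q[(abs(q[...,2]-.1545)<.002)&(abs(q[...,0])<.16)&(abs(q[...,1])<.14)]; print("case top",cv2.minAreaRect((e[:,:2]*1000).astype(np.float32)))
E
```

```text
scene3 533 ((-0.9383392333984375, -0.16722869873046875), (56.78042984008789, 101.04656219482422), 0.66515052318573)
case top ((43.70854187011719, 0.1236114501953125), (241.14158630371094, 184.42994689941406), 89.95277404785156)
scene5 532 ((-0.3138561248779297, -0.13648605346679688), (58.08884048461914, 100.5523681640625), 1.7628282308578491)
case top ((43.6629524230957, -0.187896728515625), (184.50486755371094, 240.96066284179688), 0.061356302350759506)
```

Emit:
play_rows --steps '[{"gripper": 30, "dx": 0.05, "dy": 0.02, "dz": 0.2, "roll": 0}, {"gripper": 30, "dx": 0.11, "dy": 0.03, "dz": 0.5, "roll": 0}, {"gripper": 30, "dx": 0.11, "dy": 0.03, "dz": 0.8, "roll": 0}, {"gripper": 30, "dx": 0.11, "dy": 0.03, "dz": 1.05, "roll": 0}, {"gripper": 30, "dx": 0.11, "dy": 0.03, "dz": 1.2, "roll": 0}, {"gripper": 30, "dx": 0.11, "dy": 0.03, "dz": 1.28, "roll": 0}, {"gripper": 30, "dx": 0.11, "dy": 0.03, "dz": 1.28, "roll": 0}, {"gripper": 30, "dx": 0.11, "dy": 0.03, "dz": 1.28, "roll": 0}, {"gripper": 30, "dx": 0.11, "dy": 0.03, "dz": 1.28, "roll": 0}]'

```text
time: 15.35
tool_pos: [0.5627, 0.2751, 0.2243]
tool_rot: [179.9, -0.0, -9.2]
wrist_force: [0.1, 0.3, -1.8]
gripper_width: 0.0459
```

```bash
python3 - <<'E'
from h import *
plan([])
c=read_camera("scene"); save(c,"s6"); W=cloud(c)
a=np.radians(CY); L=np.array([.5682,.2748]); R=np.array([[np.cos(a),-np.sin(a)],[np.sin(a),np.cos(a)]])
q=np.concatenate([(W[...,:2]-L)@R,W[...,2:]],-1)
m=(abs(q[...,0])<.05)&(abs(q[...,1])<.05)&(q[...,2]>.17)&(q[...,2]<.27); f=q[m]; print("nose min z",np.sort(f[:,2])[:5].round(4))
for z in (.19,.196,.202,.208):
    b=f[abs(f[:,2]-z)<.003]; print(z,"x",np.percentile(b[:,0],[50,90,98]).round(4),"y",np.percentile(b[:,1],[1,50,99]).round(4))
flap(W)
t=read_camera("top"); T=cloud(t); T0=np.load("top0.npz")["W"]
for n,(u0,u1,v0,v1,z0,z1) in dict(j1=(285,345,170,215,.135,.16),j2=(285,345,238,285,.135,.16),j3=(285,345,312,362,.135,.16),bucket=(285,380,75,170,.112,.13)).items():
    for X in(T0,T):
        P=X[v0:v1,u0:u1].reshape(-1,3); P=P[(P[:,2]>z0)&(P[:,2]<z1)]; print(n,len(P),P.mean(0).round(4))
print("qvel",np.abs(robot.state()["qvel"]).max().round(3))
E
```

```text
t 15.35 tcp [0.5627 0.2751 0.2243] [ 1.7986e+02 -3.0000e-02 -9.1600e+00] F [ 0.07  0.34 -1.82] w 0.0459
nose min z [0.1868 0.1872 0.1875 0.1877 0.1878]
0.19 x [0.0239 0.0253 0.0263] y [-0.0321  0.0029  0.032 ]
0.196 x [0.0246 0.0264 0.0271] y [-0.0323  0.0095  0.0323]
0.202 x [0.0245 0.0262 0.027 ] y [-0.0318  0.0069  0.0324]
0.208 x [0.0245 0.0263 0.0268] y [-0.0319  0.0065  0.0323]
-0.085 192 [0.1537 0.1545 0.1557]
-0.065 278 [0.1539 0.1551 0.1989]
-0.045 375 [0.154  0.1556 0.2417]
-0.025 796 [0.1544 0.2061 0.2404]
-0.008 290 [0.1534 0.1546 0.1557]
0.01 290 [0.1536 0.1546 0.1556]
0.03 309 [0.1536 0.1547 0.1558]
0.07 344 [0.1537 0.1546 0.1557]
j1 1167 [0.6627 0.0057 0.1397]
j1 1172 [0.6627 0.0056 0.1398]
j2 1246 [0.5494 0.0087 0.1396]
j2 1244 [0.5494 0.0087 0.1396]
j3 1334 [0.43   0.0093 0.1395]
j3 1335 [0.4299 0.0093 0.1395]
bucket 3867 [ 0.7973 -0.0149  0.1178]
bucket 3867 [ 0.7974 -0.015   0.1178]
qvel 0.126
```

View pics/s6.png

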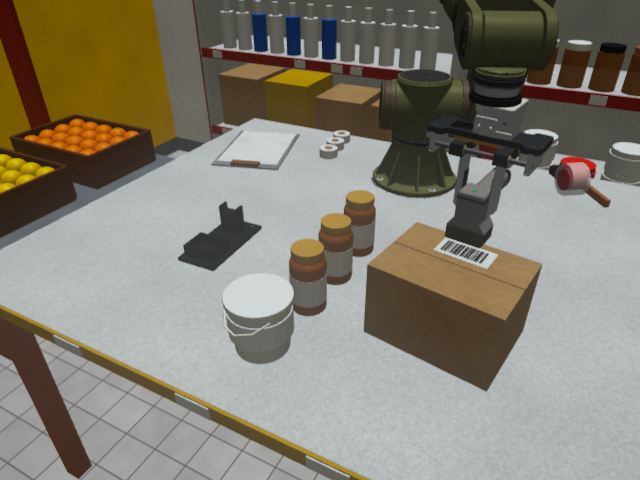

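The scanner's nose is over the label at about (468,235) in the picture. Its front face is 25 mm ahead of the label centre, it spans ±32 mm along the label, and the gap is about 30 mm. I'll let it settle, then hand in.

Emit:
play_rows --steps '[{"gripper": 30, "dx": 0, "dy": 0, "dz": 0.02, "roll": 0}, {"gripper": 30, "dx": 0, "dy": 0, "dz": 0.02, "roll": 0}, {"gripper": 30, "dx": 0, "dy": 0, "dz": 0.02, "roll": 0}, {"gripper": 30, "dx": 0, "dy": 0, "dz": 0.02, "roll": 0}, {"gripper": 30, "dx": 0, "dy": 0, "dz": 0.02, "roll": 0}]'

```text
time: 15.95
tool_pos: [0.5627, 0.2751, 0.2237]
tool_rot: [179.8, -0.0, -9.2]
wrist_force: [-0.0, -0.2, -1.3]
gripper_width: 0.046
```

```bash
python3 -c "
from h import *
plan([]); print(close_job())"
```

```text
t 15.95 tcp [0.5627 0.2751 0.2237] [ 1.7985e+02 -2.0000e-02 -9.1700e+00] F [-0.05 -0.18 -1.35] w 0.046
the job is handed in; nothing more can be done
None
```

The flap is folded flat and the job is handed in at 15.95 s. The scanner is held over the middle of the label, window down and about 30 mm above it.

**What I did:** I pressed the flap down to its stop with the closed fingers. I then gripped the scanner head at 30 N, lifted it straight out of the cradle, and carried it over the jars with roughly 8 cm to spare.

**Last checks:**
- **Flap:** the folded flap measures 155 mm above the counter, level with the far flap.
- **Height:** the nose underside is at about 0.186 m, against a label surface at 0.156 m.
- **Position:** the nose is centred on the label to about 1–2 mm, and its wide side lies along the label to within about 1°.
- **Jars and bucket:** they have not moved, to within 0.1 mm.
- **Grip:** the fingers are steady at 46 mm and the arm is essentially still.

**What disagreed:**
- **First flap sweep missed:** it went over the flap's edge without touching it. The camera showed the fingertips about 33 mm higher than the reported tool position and stated finger length imply. I used that measured offset for everything after.
- **Load reading falling:** with the scanner held, the vertical wrist force drifted from about 3.3 N to 1.3 N. The finger opening stayed constant and the final picture showed the scanner held in place.
- **Label centre:** the two cameras differed by 1–2 mm on it, so I used a value in between.

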